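Latch the dust gate open

TASK

Open the dust gate on the saw bench: with the fingertips, gently push its upright knob along the L-shaped slot to the corner, then sideways round the corner to the very end of the short leg, so that the shutter stays latched fully open. Only push the knob, do not pinch it or lift it; leave all the other things where they are, and finish clear of everything.

Things in the scene. Friction and masses are not known exactly. Their poses are not given: they have to be found in the camera images.
- gate: The dust gate: a low grey box fixed on the bench, x -120 to 120 mm and y -130 to 110 mm in its own frame, flat cover 34 mm above the bench. Origin on the bench; place and yaw vary. The cover has an L-shaped through slot 20 mm wide. A rectangular sweep-up port with three bars (x -95 to -5, y -115 to -35 mm) lies beside the slot's long leg.
- corner (a point): The corner of the L, on the cover's top face: gate frame (25, 0, 34) mm; axes as the gate's. The long leg comes to it along the gate's +x from the knob's start near (-75, 0) mm; the short leg leaves it along the gate's +y. The slot's wall stops the knob's axis about 3 mm past this point in x.
- leg_end (a point): Where the knob's axis must finish: the closed end of the short leg, on the cover's top face: gate frame (25, 55, 34) mm; axes as the gate's. The slot's end wall stops the knob's axis about 3 mm past this point in y.
- knob (a point): Centre of the upright dark steel cylindrical knob, 28 mm in diameter and 32 mm high, 62 mm above the bench: the knob spans 46 to 78 mm above the bench. Its axes do not matter.
- pin: The loose steel pin (0.3 to 0.45 kg) that carries the knob: its 14 mm stem stands in the slot with 3 mm of play to each side, and a 56 mm slippery plastic-shod foot under the cover keeps it captive; it can slide, rise about 6 mm and lean about 7 degrees. Pushing it takes about 1 to 3 N; it stays where it is left. Origin under the foot, 58 mm below the knob's centre.
- shutter (a joint): Slide of the aluminium shutter under the cover, in m along the gate's +x: 0 port covered, 0.100 port fully open. A cross fork carries it along with the pin in the long leg, with 3 mm of play; the short leg does not move it. No spring, only friction.
- cone: Bystander: loose wooden cone, 36 mm across its base and 65 mm high, standing on the gate's cover at its far corner near gate frame (85, 80) mm. Origin under its base.
- ferrule: Bystander: loose black horn ring 36 mm across, 15 mm high, lying on the gate's cover near gate frame (-80, 80) mm. Origin at the centre of its underside.
- brush: Bystander: loose bench brush lying beside the gate on its -y side, along the gate's x. Origin under its middle.
- horn: Bystander: curved black horn with a pale thick end, about 290 mm long and 52 mm thick, lying on the left of the bench. Origin under its thick end.
- tip: Bystander: short black horn tip with a pale end, about 100 mm long, lying at the right. Origin under its thick end.
- mug: Bystander: white mug 80 mm across and 95 mm high at the right. Origin at the centre of its foot.
- glue: Bystander: amber jar 60 mm across and 120 mm high at the left. Origin at the centre of its foot.
Not all that is in view belongs to the job. Of the things that look like the pin, take the one that is nearest to the robot's base at the start.

How it is judged:
By the outcome, as a careful person would: the job done as asked, in the order asked, and still so for the second after the job is handed in, with the robot touching nothing.
It also fails if it takes over 42 s, if anything falls off the work surface, if the arm or the gripper's body presses on something with over 40 N, if the wrist force passes 120 N, or if a joint passes its speed limit or range.

ROBOT

A 6-joint arm with a two-finger parallel gripper is mounted at the origin on the work surface. World frame = base frame: x ahead of the robot, y to its left, z up, the work surface at z = 0. Lengths are in m, angles in rad, forces in N, time in s.
With the tool pointing down it reaches from about 0.375 to 0.75 m from the base axis. Payload 9 kg.
Tool frame: the origin (TCP) lies on the mounting face of the last link; the fingertips stand 173 mm ahead of it and the grasp point (between the pads) lies 155 mm ahead of it; z points along the fingers, y is the direction in which the jaws open and shut (so a half turn about z gives the same grasp; the last joint's range is limited). The gripper opens to 85 mm and grips with 20 to 120 N. Pads are 22 mm wide; open, the fingers measure 114 mm over their backs; the gripper's body (76 mm by 85 mm) begins 54 mm behind the grasp point. The pads swing forward as they close: fully open they stand 13 mm farther back than shut.
Start: joints at [-1.448, 0.104, 0.097, 1.564, 0, 1.353], TCP at [0.201, -0.566, 0.405] pointing down, gripper open.
Joint ranges: [-2.99, 2.99], [-0.84, 1.86], [-1.1, 1.16], [-1.84, 2.11], [-1.51, 1.56], [-3.14, 3.14]. Speed limits (rad/s): [2.22, 2.22, 2.57, 3.14, 3.14, 3.14].

INTERFACE

Orientations are given as [roll, pitch, yaw] about the fixed x, y, z axes, in that order (R = Rz(yaw) Ry(pitch) Rx(roll)).
In Python, from bench import get_state, eyes, bot gives the robot as it stands.
- The arm moves only by the tool play_rows, never from a script. Its argument "series" is a list of rows, each a list of 7 numbers: the finger opening in cm, from 0 to 8.54, then the shift along the tool's x, y, z in cm, then the turn, a rotation vector about the tool's x, y, z in rad. A call has exactly 10 rows; each row shifts and turns the commanded pose from where the row before left it, along the tool's axes as they then stand; what a row does not reach is not made up. A row lasts 1/12 s, in which the tool goes at most 41.7 mm and 7.16 degrees, less where a joint would pass 70% of its speed; a pose out of reach is approached as far as the arm can. A call with a gripper value outside its range is refused whole. The fingers move at their own pace and stop on an object; "grip_force" is the grip in N (left out, the last holds). Time passes only in rows, so rows that do not move let the fingers close, or fill a call up. It gives the time, the measured TCP pose, the force and the opening at its end, in the units of the state.
- get_state(): the state, without advancing time (a new reading comes with each control period).
- eyes.camera(name): name is "scene" or "top" or "wrist"; returns a dict with "color" (480x640x3 uint8, red, green, blue), "fx", "fy", "cx", "cy" (pixels), "rvec" (rotation vector, rad) and "tvec" (3), from world to camera coordinates, as OpenCV has them; the wrist camera has in their place "T_tool_cam" (4x4, takes a point from camera to tool coordinates, whose origin is the TCP and whose axes are the flange's). Camera axes: x right, y down, z forward; pixel columns grow to the right and rows downward; lengths in m; the calibration is good to about 2 mm. The wrist camera is an equidistant fisheye: a pixel r from the principal point sees the ray r / f radians off the axis. A picture is of the moment at which its call begins: read the wrist's pose just before it. There is no depth.
- bot.sign_off(): hands the job in, once; it reports no verdict.
The state is a dict: "t": time; "joints": joint angles; "joint_vel": joint speeds; "effort": joint torques, N m; "ee_pos": TCP position; "ee_rot": TCP orientation; "ft_force": force on the tool from outside, world axes, zero at the start; "wrist_torque": the same for the moment, N m; "opening": finger opening in m.
Only numpy, scipy, OpenCV 4.12 (cv2) and the standard library are available. Lean on these libraries where they do the work, as an engineer would, in place of code of your own. Each camera call takes 0.05 s, during which the arm holds its last target. There are 200 camera calls.

## Working session

There is one attempt and no reset: what is moved stays moved. The work goes in short steps, Python scripts to look and compute and a tool call to move; the robot and the scene stay as the last step left them, time stands still between calls to the robot, and variables do not carry over. Pictures are saved under pics/ and viewed, about 8 in all and at most 12, crops included, and the job is handed in when it is done.

Besides the shell and the picture viewer there is one more tool, called after "Emit:" by a JSON object that holds its "method" and its "body", one argument or row to a line. play_rows: Moves the arm, as the interface text tells. Its arguments: {"type":"object","properties":{"series":{"type":"array"},"grip_force":{"type":"number"}},"required":["series"]}

```bash
mkdir -p pics; ls; python3 - <<'E'
from bench import get_state, eyes, bot
import cv2,numpy as np
s=get_state();print(s)
for n in("top","scene"):
    c=eyes.camera(n);cv2.imwrite(f"pics/{n}0.png",c["color"][:,:,::-1]);print({k:v for k,v in c.items() if k!="color"})
E
```

```text
pics
{'t': 0.0, 'joints': array([-1.44771730e+00,  1.04705547e-01,  9.64563480e-02,  1.56386495e+00,
       -1.21724749e-05,  1.35308897e+00]), 'joint_vel': array([-0.00197627,  0.00038478, -0.00112541,  0.00109699, -0.00024948,
        0.00043394]), 'effort': array([ 1.55228634e-03, -5.56928551e+01,  5.03650904e+01,  1.65826088e-02,
       -3.60551549e-04,  2.73411007e-05]), 'ee_pos': array([ 0.20052771, -0.56539224,  0.40391139]), 'ee_rot': array([-3.14030331e+00, -2.72753279e-04,  3.40786223e-01]), 'ft_force': array([-0.10658037,  0.3023104 , -0.2982245 ]), 'wrist_torque': array([0.02978053, 0.02017066, 0.03209981]), 'opening': 0.08568714574549202}
{'fx': 463.0716965643524, 'fy': 463.0716965643524, 'cx': 321.22955469336637, 'cy': 252.4668174322378, 'rvec': array([ 2.17916555, -2.16782468,  0.10096999]), 'tvec': array([-0.01507688,  0.54961927,  0.9895453 ])}
{'fx': 433.50395629980204, 'fy': 433.50395629980204, 'cx': 321.97633673752216, 'cy': 241.7485071436009, 'rvec': array([ 1.14496265,  2.35312933, -1.01607548]), 'tvec': array([ 0.37113643, -0.25499407,  1.34810946])}
```

View pics/top0.png

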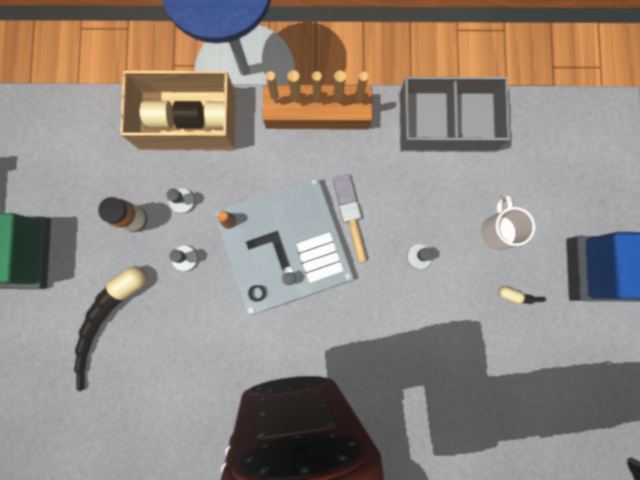

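View pics/scene0.png

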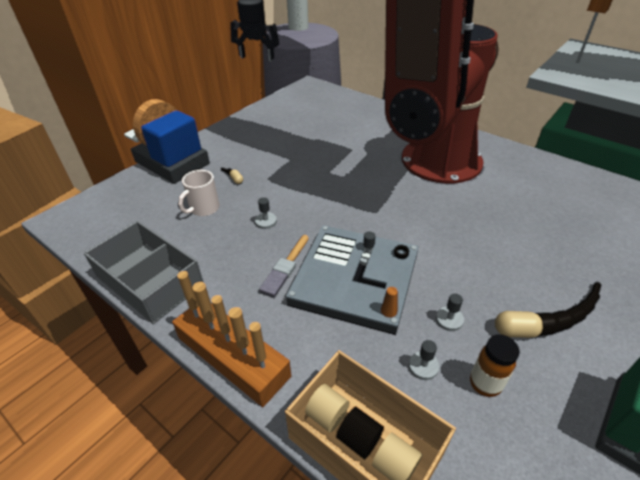

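The top view shows the gate at about (285,245) px. The knob is at (289,277), the slot corner near (278,236) and the short leg end near (250,244). The cone is at (227,219), the ring at (258,293) and the brush to the right. The scene view agrees. I'll enlarge the gate to fit its pose.

```bash
python3 - <<'E'
import cv2
a=cv2.imread("pics/top0.png")[165:325,200:370]
cv2.imwrite("pics/crop1.png",cv2.resize(a,None,fx=3.75,fy=3.75,interpolation=cv2.INTER_CUBIC))
E
```

```text
(no output)
```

View pics/crop1.png

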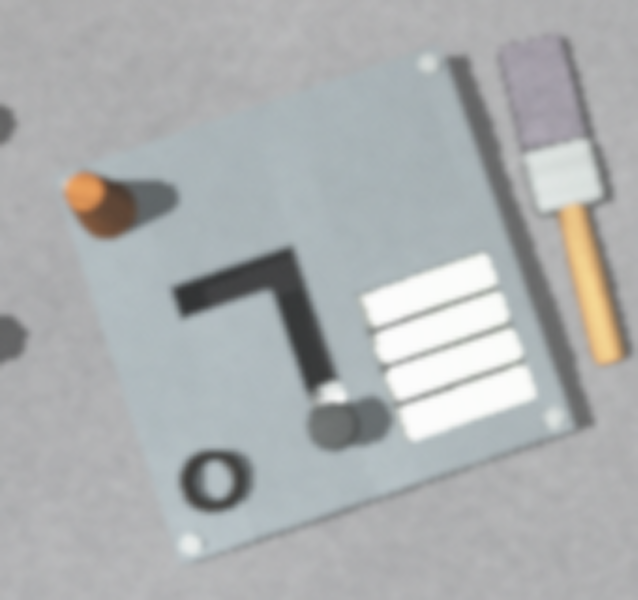

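```bash
cat > h.py <<'E'
import numpy as np, cv2
from scipy.spatial.transform import Rotation as R
from scipy.optimize import least_squares
from bench import get_state, eyes, bot
def proj(c,P):
    K=np.array([[c["fx"],0,c["cx"]],[0,c["fy"],c["cy"]],[0,0,1.]])
    return cv2.projectPoints(np.float64(P).reshape(-1,1,3),c["rvec"],c["tvec"],K,None)[0][:,0]
def onz(c,uv,z):
    Rm=cv2.Rodrigues(c["rvec"])[0]; C=-Rm.T@c["tvec"]
    d=Rm.T@np.array([(uv[0]-c["cx"])/c["fx"],(uv[1]-c["cy"])/c["fy"],1]); return C+d*(z-C[2])/d[2]
def g2w(p,P):
    P=np.atleast_2d(P)/1000.; c,s=np.cos(p[2]),np.sin(p[2])
    return np.c_[p[0]+c*P[:,0]-s*P[:,1],p[1]+s*P[:,0]+c*P[:,1],P[:,2]]
def w2g(p,w):
    c,s=np.cos(p[2]),np.sin(p[2]);d=np.array(w)[:2]-p[:2];return 1000*np.array([c*d[0]+s*d[1],-s*d[0]+c*d[1]])
E
python3 - <<'E'
from h import *
c=eyes.camera("top")
G=[(120,-130),(-120,-130),(-120,110),(120,110),(-5,-115),(-95,-115),(-95,-35),(-5,-35),(35,-10),(35,65),(15,65),(15,10)]
U=[(445,55),(572,428),(195,560),(62,178),(490,253),(536,400),(413,440),(362,297),(293,247),(172,290),(183,317),(277,290)]
G=np.c_[np.array(G),np.full(12,34)];U=np.array(U)/3.75+[200,165]
r=least_squares(lambda p:(proj(c,g2w(p,G))-U).ravel(),[.5,.07,.3],loss="soft_l1")
p=r.x;print("gate",p,np.degrees(p[2]));print(np.round(r.fun.reshape(-1,2),1).tolist())
k=onz(c,np.array([333,425])/3.75+[200,165],.078);print("knob",k,w2g(p,k),np.linalg.norm(k[:2]))
for uv in[(425,255),(175,256),(176,196)]:
    q=onz(c,uv,.07);print(q,np.linalg.norm(q[:2]))
for n,q in dict(start=(-125,0,34),corner=(25,0,34),side=(25,-45,34),end=(25,55,34)).items(): print(n,g2w(p,q))
np.save("gate.npy",p)
E
```

```text
gate [0.55999089 0.07766182 0.33717063] 19.318454276440015
[[-0.2, -2.7], [2.1, 0.7], [-2.8, 2.0], [-1.6, -0.5], [-0.0, -0.2], [1.3, -0.5], [-0.8, 0.9], [-0.6, -0.1], [1.1, -0.2], [0.7, -0.6], [0.6, 0.9], [-0.4, -0.1]]
knob [0.49072438 0.05453916 0.078     ] [-73.01581835   1.09389981] 0.49374582356519314
[ 0.54134663 -0.2296493   0.07      ] 0.5880433410526622
[0.53651393 0.29401478 0.07      ] 0.6117939923964203
[0.66418301 0.29631356 0.07      ] 0.727283165753911
start [[0.44202908 0.03630953 0.034     ]]
corner [[0.58358325 0.08593228 0.034     ]]
side [[0.59847007 0.04346603 0.034     ]]
end [[0.56538824 0.13783548 0.034     ]]
```

Emit:
{"method": "play_rows", "body": {
  "series": [
    [0,3.4,-2.1,0,0,0,0],
    [0,3.4,-2.1,0,0,0,0],
    [0,3.4,-2.1,0,0,0,0],
    [0,3.4,-2.1,0,0,0,0],
    [0,3.4,-2.1,0,0,0,0],
    [0,3.4,-2.1,0,0,0,0],
    [0,3.4,-2.1,0,0,0,0],
    [0,3.4,-2.1,0,0,0,0],
    [0,3.4,-2.1,0,0,0,0],
    [0,3.4,-2.1,0,0,0,0]
  ],
  "grip_force": 20
}}

```text
t: 0.98
ee_pos: [0.4516, -0.2521, 0.4047]
ee_rot: [3.141, -0.0, 0.341]
ft_force: [-0.5, -1.4, 0.1]
opening: -0.0003
```

Emit:
{"method": "play_rows", "body": {
  "series": [
    [0,0,0,0,0,0,-0.12],
    [0,0,0,0,0,0,-0.12],
    [0,0,0,0,0,0,-0.12],
    [0,0,0,0,0,0,-0.12],
    [0,0,0,0,0,0,-0.12],
    [0,0,0,0,0,0,-0.12],
    [0,0,0,0,0,0,-0.12],
    [0,0,0,0,0,0,-0.12],
    [0,0,0,0,0,0,-0.12],
    [0,0,0,0,0,0,-0.12]
  ]
}}

```text
t: 1.82
ee_pos: [0.4508, -0.2539, 0.4044]
ee_rot: [-3.141, -0.0, 1.547]
ft_force: [-0.4, 0.1, -0.3]
opening: 0.0001
```

Emit:
{"method": "play_rows", "body": {
  "series": [
    [0,0,0,0,0,0,-0.12],
    [0,0,0,0,0,0,-0.12],
    [0,0,0,0,0,0,-0.12],
    [0,0,0,0,0,0,-0.01],
    [0,0,0,0,0,0,0],
    [0,0,0,0,0,0,0],
    [0,0,0,0,0,0,0],
    [0,0,0,0,0,0,0],
    [0,0,0,0,0,0,0],
    [0,0,0,0,0,0,0]
  ]
}}

```text
t: 2.65
ee_pos: [0.4508, -0.254, 0.4047]
ee_rot: [-3.142, 0.0, 1.91]
ft_force: [0.5, 0.7, 0.1]
opening: -0.0
```

```bash
cat >> h.py <<'E'
gate=np.load("gate.npy") if __import__("os").path.exists("gate.npy") else None
def where(s=None):
    s=s or get_state(); M=R.from_euler("xyz",s["ee_rot"])
    tip=s["ee_pos"]+M.apply([0,0,.173])
    print("t %.2f tip gate mm"%s["t"],w2g(gate,tip).round(1),"z %.1f"%(tip[2]*1000),"yaw-gate deg %.2f"%np.degrees(s["ee_rot"][2]-gate[2]),"j",s["joints"].round(2),"F",s["ft_force"].round(1),"op",round(s["opening"],4))
    return s,M,tip
def rel(gx,gy,ztip):
    s,M,tip=where(); d=M.inv().apply(g2w(gate,[gx,gy,ztip])[0]-tip)*100
    print("shift tool cm",d.round(2))
E
python3 -c "
from h import *
rel(-125,0,140)"
```

```text
t 2.65 tip gate mm [-212.7 -276.9] z 231.7 yaw-gate deg 90.12 j [-0.77 -0.15 -0.15  1.57 -0.    0.47] F [0.5 0.7 0.1] op -0.0
shift tool cm [27.67  8.83  9.17]
```

Emit:
{"method": "play_rows", "body": {
  "series": [
    [0,2.8,0.9,0.9,0,0,0],
    [0,2.8,0.9,0.9,0,0,0],
    [0,2.8,0.9,0.9,0,0,0],
    [0,2.8,0.9,0.9,0,0,0],
    [0,2.8,0.9,0.9,0,0,0],
    [0,2.8,0.9,0.9,0,0,0],
    [0,2.8,0.9,0.9,0,0,0],
    [0,2.8,0.9,0.9,0,0,0],
    [0,2.7,0.8,0.9,0,0,0],
    [0,2.7,0.8,0.9,0,0,0]
  ]
}}

```text
t: 3.48
ee_pos: [0.4408, 0.0389, 0.3144]
ee_rot: [3.141, 0.0, 1.91]
ft_force: [0.3, 0.0, -0.1]
opening: -0.0005
```

```bash
python3 - <<'E'
from h import *
rel(-120,0,60)
s,M,tip=where()
c=eyes.camera("wrist");im=c["color"];T=c["T_tool_cam"];f=c["fx"]
cv2.imwrite("pics/w1.png",im[:,:,::-1]);print(T.round(3).tolist(),f,c["cx"],c["cy"])
def wp(P):
    q=M.inv().apply(P-s["ee_pos"]);q=(q-T[:3,3])@T[:3,:3];r=np.linalg.norm(q[:,:2],axis=1);th=np.arctan2(r,q[:,2])
    return np.c_[c["cx"]+f*th*q[:,0]/r,c["cy"]+f*th*q[:,1]/r]
for n,g in dict(knobtop=(-73,1,78),corner=(25,0,34),oc=(35,-10,34),end1=(35,65,34),end2=(15,65,34),p1=(-5,-35,34),p2=(-95,-35,34)).items(): print(n,wp(g2w(gate,g)).round(1))
E
```

```text
t 3.48 tip gate mm [-125.3    2.8] z 141.4 yaw-gate deg 90.13 j [-0.21 -0.39 -0.52  1.44 -0.    1.02] F [ 0.3  0.  -0.1] op -0.0005
shift tool cm [-0.28  0.52  8.14]
t 3.48 tip gate mm [-125.3    2.8] z 141.4 yaw-gate deg 90.13 j [-0.21 -0.39 -0.52  1.44 -0.    1.02] F [ 0.3  0.  -0.1] op -0.0005
[[0.001, -0.965, -0.264, 0.066], [1.0, 0.001, 0.001, 0.002], [-0.0, -0.264, 0.965, 0.03], [0.0, 0.0, 0.0, 1.0]] 371.64829954431775 322.6945593984587 237.04885978549552
knobtop [[407.8 255.7]]
corner [[515.9 237.9]]
oc [[524.7 250.2]]
end1 [[534.8 154.1]]
end2 [[512.7 152. ]]
p1 [[476.2 281.6]]
p2 [[361.6 283.8]]
```

View pics/w1.png

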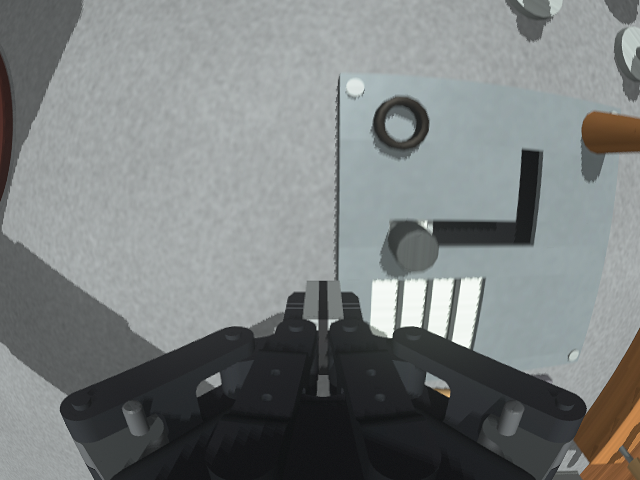

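The wrist view shows the knob top at (417,244), the slot's outer corner at (533,244), the far leg end at (543,151) and the closed fingertips at (323,282). Features sit about 9 px from the predictions, which is several mm. I'll descend behind the knob with clearance and measure the fingers against the knob from close by.

Emit:
{"method": "play_rows", "body": {
  "series": [
    [0,0,0,1.3,0,0,0],
    [0,0,0,1.3,0,0,0],
    [0,0,0,1.3,0,0,0],
    [0,0,0,1.3,0,0,0],
    [0,0,0,1.2,0,0,0],
    [0,0,0,1.0,0,0,0],
    [0,0,0,0.8,0,0,0],
    [0,0,0,0.4,0,0,0],
    [0,0,0,0,0,0,0],
    [0,0,0,0,0,0,0]
  ]
}}

```text
t: 4.37
ee_pos: [0.4412, 0.0373, 0.2288]
ee_rot: [3.141, 0.0, 1.911]
ft_force: [0.8, 0.4, 0.2]
opening: 0.0
```

```bash
cat >> h.py <<'E'
def wproj(c,s,P):
    M=R.from_euler("xyz",s["ee_rot"]);T=c["T_tool_cam"]
    q=M.inv().apply(np.atleast_2d(P)-s["ee_pos"]);q=(q-T[:3,3])@T[:3,:3];r=np.linalg.norm(q[:,:2],axis=1);th=np.arctan2(r,q[:,2])
    return np.c_[c["cx"]+c["fx"]*th*q[:,0]/r,c["cy"]+c["fx"]*th*q[:,1]/r]
E
python3 - <<'E'
from h import *
s,M,tip=where()
c=eyes.camera("wrist");cv2.imwrite("pics/w2.png",c["color"][:,:,::-1])
for n,g in dict(knobtop=(-73,1,78),oc=(35,-10,34),end1=(35,65,34),p1=(-5,-35,34),p2=(-95,-35,34)).items(): print(n,wproj(c,s,g2w(gate,g)).round(1))
for x in(-.011,.011):
  for y in(-.0145,.0145): print(x,y,wproj(c,s,s["ee_pos"]+M.apply([x,y,.173])).round(1))
E
```

```text
t 4.37 tip gate mm [-125.5    1.2] z 55.8 yaw-gate deg 90.15 j [-0.21 -0.35 -0.65  1.28 -0.    1.02] F [0.8 0.4 0.2] op 0.0
knobtop [[455.3 321.2]]
oc [[590.4 290.2]]
end1 [[610.7 163.1]]
p1 [[529.4 333.8]]
p2 [[377.9 343.8]]
-0.011 -0.0145 [[285.3 321.4]]
-0.011 0.0145 [[352.2 321.5]]
0.011 -0.0145 [[283.3 274.3]]
0.011 0.0145 [[353.8 274.4]]
```

View pics/w2.png

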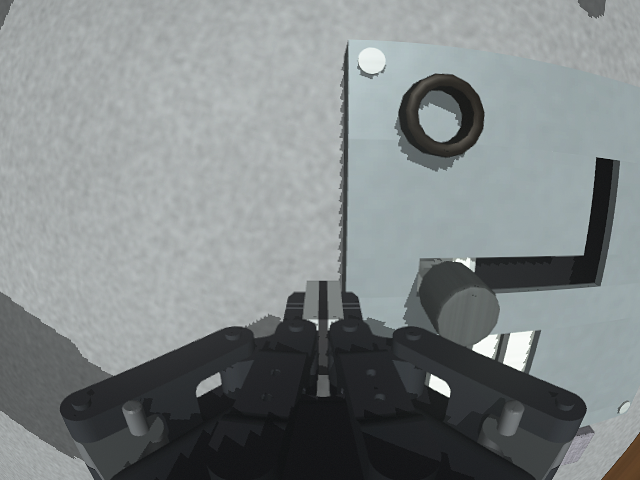

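The knob top is at (468,318), the closed fingertips at (323,282), 15 mm thick at the tip with thicker backs above, and the slot corner at (601,286). The finger stands in line with the knob and well behind it, and the knob is about 4 mm further in +x than estimated. I'll go down a little and start pushing.

Emit:
{"method": "play_rows", "body": {
  "series": [
    [0,0,0,0.6,0,0,0],
    [0,0.1,0,0.5,0,0,0],
    [0,0,0.6,0,0,0,0],
    [0,0,0.6,0,0,0,0],
    [0,0,0.5,0,0,0,0],
    [0,0,0.5,0,0,0,0],
    [0,0,0.5,0,0,0,0],
    [0,0,0.5,0,0,0,0],
    [0,0,0.5,0,0,0,0],
    [0,0,0.5,0,0,0,0]
  ]
}}

```text
t: 5.25
ee_pos: [0.4807, 0.0526, 0.2177]
ee_rot: [-3.141, 0.0, 1.911]
ft_force: [-3.9, -0.8, 2.7]
opening: 0.0002
```

```bash
python3 - <<'E'
from h import *
s,M,tip=where()
c=eyes.camera("wrist");cv2.imwrite("pics/w3.png",c["color"][:,:,::-1])
E
```

```text
t 5.25 tip gate mm [-83.3   2.5] z 44.7 yaw-gate deg 90.16 j [-0.16 -0.2  -0.54  1.23 -0.    1.07] F [-3.9 -0.8  2.7] op 0.0002
```

View pics/w3.png

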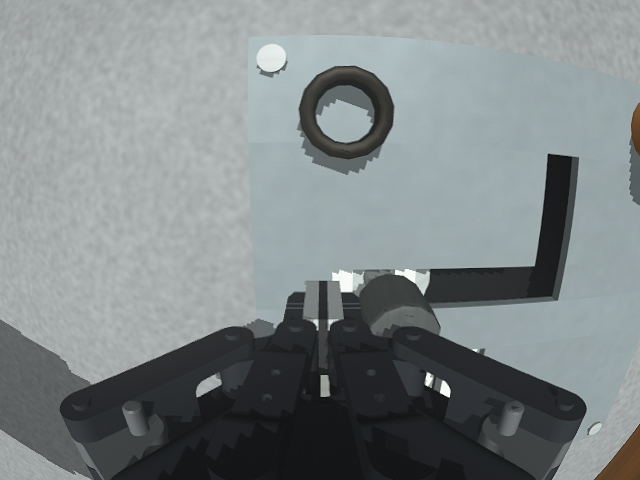

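Contact is made at about 4 N. The knob at (400,305) is just ahead of the finger backs and the ring has not been touched. I'll keep pushing.

Emit:
{"method": "play_rows", "body": {
  "series": [
    [0,0,0.6,0,0,0,0],
    [0,0,0.6,0,0,0,0],
    [0,0,0.6,0,0,0,0],
    [0,0,0.6,0,0,0,0],
    [0,0,0.6,0,0,0,0],
    [0,0,0.6,0,0,0,0],
    [0,0,0.6,0,0,0,0],
    [0,0,0.6,0,0,0,0],
    [0,0,0.6,0,0,0,0],
    [0,0,0.5,0,0,0,0]
  ]
}}

```text
t: 6.13
ee_pos: [0.5365, 0.0723, 0.2176]
ee_rot: [-3.142, 0.0, 1.911]
ft_force: [-2.5, -0.1, 1.7]
opening: 0.0
```

```bash
python3 - <<'E'
from h import *
s,M,tip=where()
c=eyes.camera("wrist");cv2.imwrite("pics/w4.png",c["color"][:,:,::-1])
print("oc",wproj(c,s,g2w(gate,[35,-10,34])))
E
```

```text
t 6.13 tip gate mm [-23.9   2.7] z 44.6 yaw-gate deg 90.17 j [-0.11 -0.02 -0.37  1.22 -0.    1.12] F [-2.5 -0.1  1.7] op 0.0
oc [[442.50778658 311.76337087]]
```

View pics/w4.png

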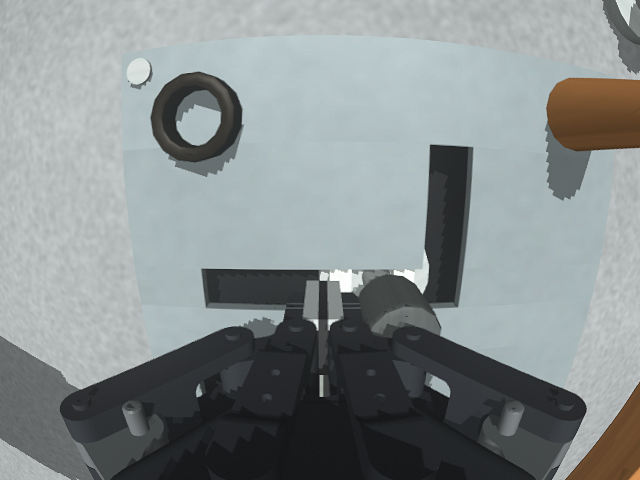

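The push is going well at 2.5 N. The knob is at (400,305) and the short leg is ahead at u≈430–472. About 27 mm remain to the wall.

Emit:
{"method": "play_rows", "body": {
  "series": [
    [0,0,0.5,0,0,0,0],
    [0,0,0.5,0,0,0,0],
    [0,0,0.5,0,0,0,0],
    [0,0,0.3,0,0,0,0],
    [0,0,0.2,0,0,0,0],
    [0,0,0.1,0,0,0,0],
    [0,0,0.1,0,0,0,0],
    [0,0,0.1,0,0,0,0],
    [0,0,0.1,0,0,0,0],
    [0,0,0,0,0,0,0]
  ]
}}

```text
t: 7.02
ee_pos: [0.5587, 0.0801, 0.2177]
ee_rot: [3.141, 0.0, 1.911]
ft_force: [-2.4, -0.5, -0.1]
opening: -0.0001
```

Emit:
{"method": "play_rows", "body": {
  "series": [
    [0,0,0.05,0,0,0,0],
    [0,0,0.05,0,0,0,0],
    [0,0,0.05,0,0,0,0],
    [0,0,0.05,0,0,0,0],
    [0,0,0,0,0,0,0],
    [0,0,0,0,0,0,0],
    [0,0,0,0,0,0,0],
    [0,0,0,0,0,0,0],
    [0,0,0,0,0,0,0],
    [0,0,0,0,0,0,0]
  ]
}}

```text
t: 7.85
ee_pos: [0.5605, 0.0808, 0.2177]
ee_rot: [3.142, 0.0, 1.911]
ft_force: [-1.1, -0.8, 0.3]
opening: 0.0002
```

```bash
python3 - <<'E'
from h import *
s,M,tip=where()
c=eyes.camera("wrist");cv2.imwrite("pics/w5.png",c["color"][:,:,::-1])
E
```

```text
t 7.85 tip gate mm [1.5 2.8] z 44.7 yaw-gate deg 90.16 j [-0.09  0.06 -0.3   1.22 -0.    1.14] F [-1.1 -0.8  0.3] op 0.0002
```

View pics/w5.png

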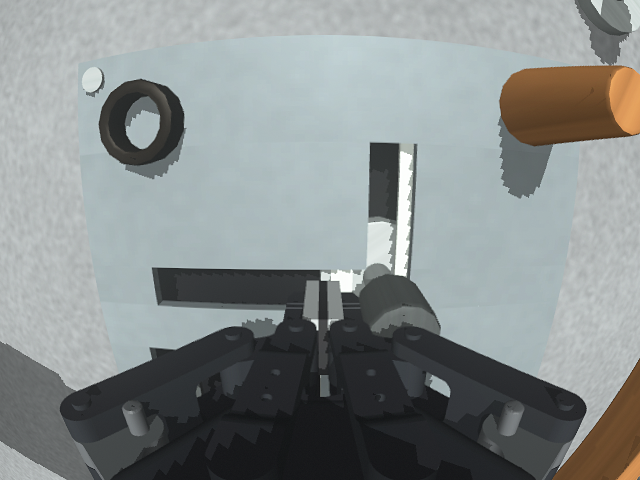

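The stem at (376,270) is still about 7 mm short of the slot's far wall (u≈408), and the force is low. I'll push on slowly.

Emit:
{"method": "play_rows", "body": {
  "series": [
    [0,0,0.1,0,0,0,0],
    [0,0,0.1,0,0,0,0],
    [0,0,0.1,0,0,0,0],
    [0,0,0.1,0,0,0,0],
    [0,0,0.1,0,0,0,0],
    [0,0,0,0,0,0,0],
    [0,0,0,0,0,0,0],
    [0,0,0,0,0,0,0],
    [0,0,0,0,0,0,0],
    [0,0,0,0,0,0,0]
  ]
}}

```text
t: 8.73
ee_pos: [0.5652, 0.0825, 0.2176]
ee_rot: [3.142, 0.0, 1.911]
ft_force: [-2.3, -0.5, -0.6]
opening: 0.0001
```

Emit:
{"method": "play_rows", "body": {
  "series": [
    [0,0,0.1,0,0,0,0],
    [0,0,0.05,0,0,0,0],
    [0,0,0.05,0,0,0,0],
    [0,0,0,0,0,0,0],
    [0,0,0,0,0,0,0],
    [0,0,0,0,0,0,0],
    [0,0,0,0,0,0,0],
    [0,0,0,0,0,0,0],
    [0,0,0,0,0,0,0],
    [0,0,0,0,0,0,0]
  ]
}}

```text
t: 9.57
ee_pos: [0.5664, 0.0829, 0.2179]
ee_rot: [-3.139, 0.0, 1.911]
ft_force: [-9.3, -4.5, 7.0]
opening: -0.0003
```

Emit:
{"method": "play_rows", "body": {
  "series": [
    [0,0,0.05,0,0,0,0],
    [0,0,0.05,0,0,0,0],
    [0,0,0,0,0,0,0],
    [0,0,0,0,0,0,0],
    [0,0,0,0,0,0,0],
    [0,0,0,0,0,0,0],
    [0,0,0,0,0,0,0],
    [0,0,0,0,0,0,0],
    [0,0,0,0,0,0,0],
    [0,0,0,0,0,0,0]
  ]
}}

```text
t: 10.4
ee_pos: [0.5669, 0.0831, 0.218]
ee_rot: [-3.138, 0.0, 1.91]
ft_force: [-13.4, -5.4, 10.4]
opening: 0.0001
```

The wall is reached: force rose to about 14 N at (x≈28). I'll back off, rise and go round to the knob's −y side.

Emit:
{"method": "play_rows", "body": {
  "series": [
    [0,0,-0.5,0,0,0,0],
    [0,0,-0.7,0,0,0,0],
    [0,0,-0.5,-0.8,0,0,0],
    [0,0,0,-1.5,0,0,0],
    [0,0,0,-2,0,0,0],
    [0,0,0,-1.7,0,0,0],
    [0,-1.2,0,0,0,0,0],
    [0,-1.6,0,0,0,0,0],
    [0,-1.2,0,0,0,0,0],
    [0,-0.6,0,0,0,0,0]
  ]
}}

```text
t: 11.23
ee_pos: [0.5677, 0.0328, 0.2776]
ee_rot: [3.141, 0.0, 1.91]
ft_force: [-0.5, 0.2, -0.5]
opening: -0.0003
```

```bash
python3 - <<'E'
from h import *
rel(30,-42,44)
s=get_state();c=eyes.camera("wrist");cv2.imwrite("pics/w6.png",c["color"][:,:,::-1])
for g in[(25,0,34),(35,-10,34),(35,65,34),(15,65,34),(28,0,78)]: print(g,wproj(c,s,g2w(gate,g)).round(1))
E
```

```text
t 11.23 tip gate mm [ -7.6 -44.9] z 104.6 yaw-gate deg 90.09 j [-0.17  0.02 -0.22  1.33 -0.    1.06] F [-0.5  0.2 -0.5] op -0.0003
shift tool cm [0.29 3.76 6.06]
(25, 0, 34) [[376.2 174.8]]
(35, -10, 34) [[392.6 192.1]]
(35, 65, 34) [[394.6  64.3]]
(15, 65, 34) [[359.9  62.7]]
(28, 0, 78) [[396.  184.5]]
```

View pics/w6.png

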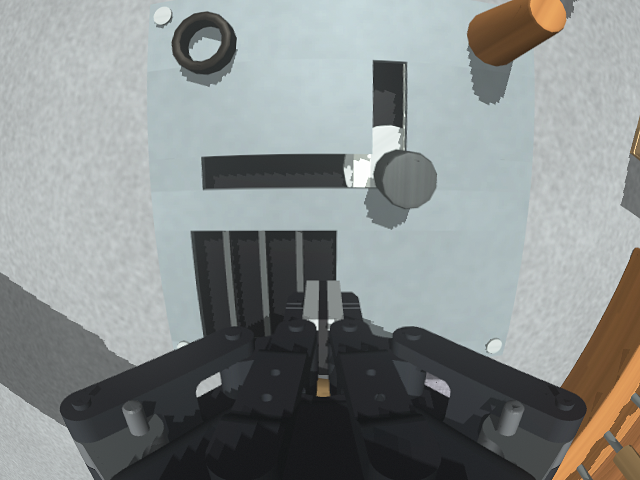

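The port is fully uncovered, with all three bars showing over the dark opening. The knob top is at (407,180), at the corner against the far wall. I'll line up on its −y side and go down.

Emit:
{"method": "play_rows", "body": {
  "series": [
    [0,0,1.0,0,0,0,0],
    [0,0,1.6,0,0,0,0],
    [0,0,1.0,0,0,0,0],
    [0,0,0.3,0.4,0,0,0],
    [0,0,0,1.3,0,0,0],
    [0,0,0,1.6,0,0,0],
    [0,0,0,1.3,0,0,0],
    [0,0,0,0.9,0,0,0],
    [0,0,0,0.4,0,0,0],
    [0,0,0,0,0,0,0]
  ]
}}

```text
t: 12.12
ee_pos: [0.6033, 0.0474, 0.2172]
ee_rot: [-3.14, -0.001, 1.911]
ft_force: [-0.6, -0.4, -0.5]
opening: 0.0002
```

Emit:
{"method": "play_rows", "body": {
  "series": [
    [0,0.4,0,0,0,0,0],
    [0,0.5,0,0,0,0,0],
    [0,0.5,0,0,0,0,0],
    [0,0.5,0,0,0,0,0],
    [0,0.5,0,0,0,0,0],
    [0,0.5,0,0,0,0,0],
    [0,0.5,0,0,0,0,0],
    [0,0.4,0,0,0,0,0],
    [0,0.2,0,0,0,0,0],
    [0,0,0,0,0,0,0]
  ]
}}

```text
t: 12.95
ee_pos: [0.5905, 0.0857, 0.2186]
ee_rot: [-3.141, -0.0, 1.911]
ft_force: [0.5, 0.2, 0.0]
opening: 0.0003
```

```bash
python3 - <<'E'
from h import *
where()
c=eyes.camera("wrist");cv2.imwrite("pics/w7.png",c["color"][:,:,::-1])
E
```

```text
t 12.95 tip gate mm [31.4 -2.5] z 45.6 yaw-gate deg 90.19 j [-0.07  0.15 -0.2   1.23  0.    1.16] F [0.5 0.2 0. ] op 0.0003
```

View pics/w7.png

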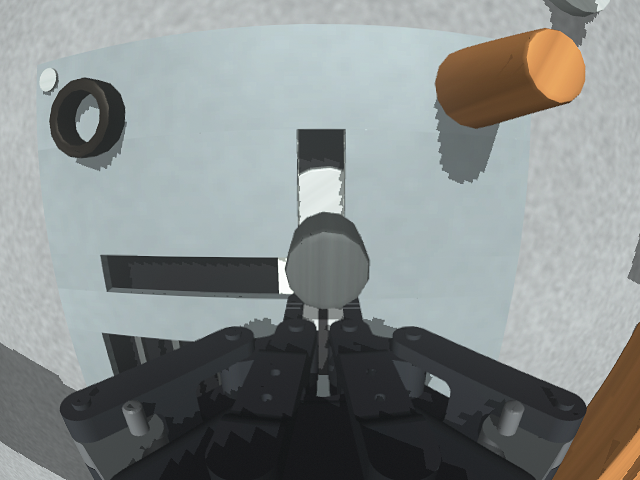

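The knob at (328,265) is centred on the fingers, in the short leg and moving. About 35 mm remain to the end wall.

Emit:
{"method": "play_rows", "body": {
  "series": [
    [0,0.4,0,0,0,0,0],
    [0,0.5,0,0,0,0,0],
    [0,0.5,0,0,0,0,0],
    [0,0.5,0,0,0,0,0],
    [0,0.4,0,0,0,0,0],
    [0,0.3,0,0,0,0,0],
    [0,0.2,0,0,0,0,0],
    [0,0.1,0,0,0,0,0],
    [0,0,0,0,0,0,0],
    [0,0,0,0,0,0,0]
  ]
}}

```text
t: 13.83
ee_pos: [0.5811, 0.1125, 0.2187]
ee_rot: [3.142, -0.0, 1.911]
ft_force: [0.9, 0.0, 0.3]
opening: -0.0002
```

Emit:
{"method": "play_rows", "body": {
  "series": [
    [0,0.1,0,0,0,0,0],
    [0,0.1,0,0,0,0,0],
    [0,0,0,0,0,0,0],
    [0,0,0,0,0,0,0],
    [0,0,0,0,0,0,0],
    [0,0,0,0,0,0,0],
    [0,0,0,0,0,0,0],
    [0,0,0,0,0,0,0],
    [0,0,0,0,0,0,0],
    [0,0,0,0,0,0,0]
  ]
}}

```text
t: 14.67
ee_pos: [0.5804, 0.1143, 0.2187]
ee_rot: [3.142, 0.0, 1.911]
ft_force: [0.3, -1.7, 0.2]
opening: 0.0002
```

Emit:
{"method": "play_rows", "body": {
  "series": [
    [0,0.1,0,0,0,0,0],
    [0,0.1,0,0,0,0,0],
    [0,0,0,0,0,0,0],
    [0,0,0,0,0,0,0],
    [0,0,0,0,0,0,0],
    [0,0,0,0,0,0,0],
    [0,0,0,0,0,0,0],
    [0,0,0,0,0,0,0],
    [0,0,0,0,0,0,0],
    [0,0,0,0,0,0,0]
  ]
}}

```text
t: 15.5
ee_pos: [0.5797, 0.1163, 0.2186]
ee_rot: [-3.141, -0.0, 1.911]
ft_force: [-0.4, 0.4, 0.3]
opening: 0.0003
```

```bash
python3 - <<'E'
from h import *
where()
E
```

```text
t 15.50 tip gate mm [31.3 29.9] z 45.6 yaw-gate deg 90.16 j [-0.02  0.13 -0.22  1.23  0.    1.21] F [-0.4  0.4  0.3] op 0.0003
```

Emit:
{"method": "play_rows", "body": {
  "series": [
    [0,0.1,0,0,0,0,0],
    [0,0.1,0,0,0,0,0],
    [0,0,0,0,0,0,0],
    [0,0,0,0,0,0,0],
    [0,0,0,0,0,0,0],
    [0,0,0,0,0,0,0],
    [0,0,0,0,0,0,0],
    [0,0,0,0,0,0,0],
    [0,0,0,0,0,0,0],
    [0,0,0,0,0,0,0]
  ]
}}

```text
t: 16.33
ee_pos: [0.5791, 0.1181, 0.2187]
ee_rot: [3.141, 0.0, 1.911]
ft_force: [-0.2, 0.7, -0.1]
opening: -0.0002
```

Emit:
{"method": "play_rows", "body": {
  "series": [
    [0,0.1,0,0,0,0,0],
    [0,0.05,0,0,0,0,0],
    [0,0,0,0,0,0,0],
    [0,0,0,0,0,0,0],
    [0,0,0,0,0,0,0],
    [0,0,0,0,0,0,0],
    [0,0,0,0,0,0,0],
    [0,0,0,0,0,0,0],
    [0,0,0,0,0,0,0],
    [0,0,0,0,0,0,0]
  ]
}}

```text
t: 17.17
ee_pos: [0.5786, 0.1195, 0.2187]
ee_rot: [3.142, 0.0, 1.911]
ft_force: [0.6, -1.8, -0.1]
opening: 0.0002
```

```bash
python3 - <<'E'
from h import *
where()
c=eyes.camera("wrist");cv2.imwrite("pics/w8.png",c["color"][:,:,::-1])
E
```

```text
t 17.17 tip gate mm [31.4 33.3] z 45.7 yaw-gate deg 90.16 j [-0.02  0.13 -0.22  1.23 -0.    1.21] F [ 0.6 -1.8 -0.1] op 0.0002
```

View pics/w8.png

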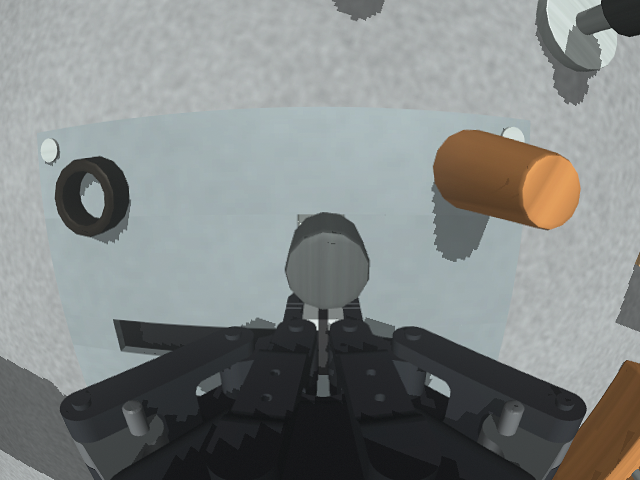

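The slot's end edge (v≈214) now coincides with the knob's far rim, so the end is nearly reached. I'll push on in small steps until the force rises.

Emit:
{"method": "play_rows", "body": {
  "series": [
    [0,0.1,0,0,0,0,0],
    [0,0.05,0,0,0,0,0],
    [0,0,0,0,0,0,0],
    [0,0,0,0,0,0,0],
    [0,0,0,0,0,0,0],
    [0,0,0,0,0,0,0],
    [0,0,0,0,0,0,0],
    [0,0,0,0,0,0,0],
    [0,0,0,0,0,0,0],
    [0,0,0,0,0,0,0]
  ]
}}

```text
t: 18.05
ee_pos: [0.578, 0.121, 0.2186]
ee_rot: [-3.141, -0.0, 1.911]
ft_force: [-1.1, 0.6, 1.2]
opening: 0.0006
```

Emit:
{"method": "play_rows", "body": {
  "series": [
    [0,0.1,0,0,0,0,0],
    [0,0.05,0,0,0,0,0],
    [0,0,0,0,0,0,0],
    [0,0,0,0,0,0,0],
    [0,0,0,0,0,0,0],
    [0,0,0,0,0,0,0],
    [0,0,0,0,0,0,0],
    [0,0,0,0,0,0,0],
    [0,0,0,0,0,0,0],
    [0,0,0,0,0,0,0]
  ]
}}

```text
t: 18.88
ee_pos: [0.5776, 0.1223, 0.2186]
ee_rot: [-3.141, 0.0, 1.911]
ft_force: [0.1, -1.5, 0.5]
opening: 0.0
```

Emit:
{"method": "play_rows", "body": {
  "series": [
    [0,0.05,0,0,0,0,0],
    [0,0.05,0,0,0,0,0],
    [0,0,0,0,0,0,0],
    [0,0,0,0,0,0,0],
    [0,0,0,0,0,0,0],
    [0,0,0,0,0,0,0],
    [0,0,0,0,0,0,0],
    [0,0,0,0,0,0,0],
    [0,0,0,0,0,0,0],
    [0,0,0,0,0,0,0]
  ]
}}

```text
t: 19.72
ee_pos: [0.5775, 0.1229, 0.2189]
ee_rot: [3.141, 0.001, 1.91]
ft_force: [0.9, -4.9, 0.1]
opening: 0.0006
```

Emit:
{"method": "play_rows", "body": {
  "series": [
    [0,0.05,0,0,0,0,0],
    [0,0.05,0,0,0,0,0],
    [0,0,0,0,0,0,0],
    [0,0,0,0,0,0,0],
    [0,0,0,0,0,0,0],
    [0,0,0,0,0,0,0],
    [0,0,0,0,0,0,0],
    [0,0,0,0,0,0,0],
    [0,0,0,0,0,0,0],
    [0,0,0,0,0,0,0]
  ]
}}

```text
t: 20.55
ee_pos: [0.5773, 0.1234, 0.2191]
ee_rot: [3.141, 0.003, 1.91]
ft_force: [2.6, -8.4, 1.4]
opening: -0.0001
```

The end wall is reached: force is steadily rising, to 9 N. I'll back straight off, then rise and move clear.

Emit:
{"method": "play_rows", "body": {
  "series": [
    [0,-0.3,0,0,0,0,0],
    [0,-0.6,0,0,0,0,0],
    [0,-0.9,0,0,0,0,0],
    [0,-0.9,0,0,0,0,0],
    [0,-0.6,0,-0.6,0,0,0],
    [0,0,0,-1.5,0,0,0],
    [0,0,0,-2.5,0,0,0],
    [0,0,0,-3,0,0,0],
    [0,0,0,-3,0,0,0],
    [0,0,0,-3,0,0,0]
  ]
}}

```text
t: 21.38
ee_pos: [0.5878, 0.0926, 0.3565]
ee_rot: [3.141, -0.0, 1.91]
ft_force: [0.1, 0.1, -0.0]
opening: -0.0003
```

Emit:
{"method": "play_rows", "body": {
  "series": [
    [0,-2.5,0,-0.8,0,0,0],
    [0,-2.5,0,-0.8,0,0,0],
    [0,-2.5,0,-0.8,0,0,0],
    [0,-1.5,0,-0.5,0,0,0],
    [0,0,0,0,0,0,0],
    [0,0,0,0,0,0,0],
    [0,0,0,0,0,0,0],
    [0,0,0,0,0,0,0],
    [0,0,0,0,0,0,0],
    [0,0,0,0,0,0,0]
  ]
}}

```text
t: 22.22
ee_pos: [0.6177, 0.009, 0.3835]
ee_rot: [-3.141, -0.0, 1.912]
ft_force: [-0.1, -0.3, 0.4]
opening: -0.0003
```

```bash
python3 - <<'E'
from h import *
s,M,tip=where()
w=eyes.camera("wrist");c=eyes.camera("scene")["color"]
for g in[(35,65,34),(25,58,78),(28,58,78)]: print(g,wproj(w,s,g2w(gate,g)).round(1))
a=cv2.resize(c[200:360,230:490],(400,246),interpolation=cv2.INTER_CUBIC)
b=np.zeros((480,400,3),np.uint8);b[:246]=a
cv2.imwrite("pics/w9.png",np.hstack([w["color"][:,120:520],b])[:,:,::-1])
E
```

```text
t 22.22 tip gate mm [ 31.7 -83.8] z 210.5 yaw-gate deg 90.22 j [-0.2   0.16  0.11  1.53  0.    1.03] F [-0.1 -0.3  0.4] op -0.0003
(35, 65, 34) [[325.3  43.4]]
(25, 58, 78) [[312.   37.8]]
(28, 58, 78) [[316.1  37.7]]
```

View pics/w9.png

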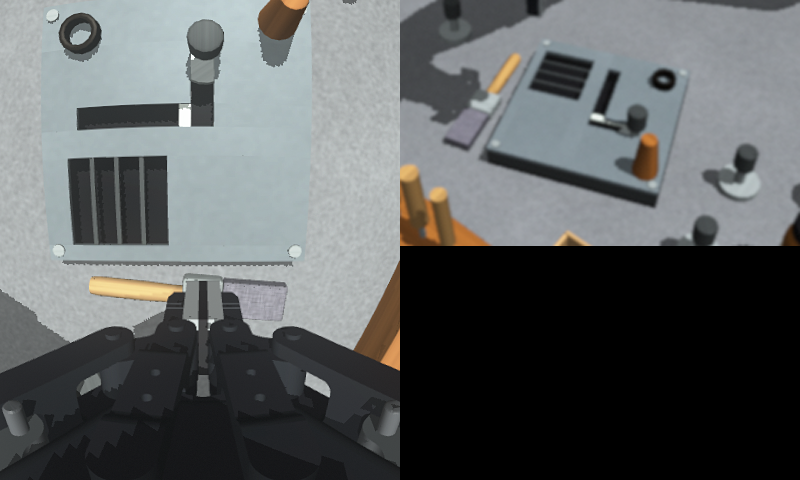

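```bash
python3 - <<'E'
from h import *
s=get_state();c=eyes.camera("wrist")
g=cv2.medianBlur(cv2.cvtColor(c["color"],cv2.COLOR_RGB2GRAY),3)[0:110,270:380]
print(cv2.HoughCircles(g,cv2.HOUGH_GRADIENT,1,20,param1=100,param2=12,minRadius=14,maxRadius=22))
G=np.array([(35,-10,34),(-85,-10,34),(-85,10,34),(15,10,34),(-5,-35,34),(-95,-35,34),(-95,-115,34),(-5,-115,34)])
U=np.array([(333,126),(197,130),(197,108),(310,103),(287,155),(188,158),(193,244),(288,244)])
sub=cv2.cornerSubPix(cv2.cvtColor(c["color"],cv2.COLOR_RGB2GRAY),np.float32(U).reshape(-1,1,2),(4,4),(-1,-1),(3,30,.01))[:,0]
print((sub-U).round(1).tolist())
for V in(U,sub):
    r=least_squares(lambda p:(wproj(c,s,g2w(p,G))-V).ravel(),gate,x_scale=.01,loss="soft_l1");p=r.x
    q=least_squares(lambda k:(wproj(c,s,g2w(p,[k[0],k[1],78]))-[325,38.5]).ravel(),[25,55]).x
    print(p-gate,np.abs(r.fun).round(1).max(),"knob gate",q.round(1))
E
```

```text
[[[54.5 39.5 20.3]
  [54.5 63.5 19.1]]]
[[0.3, -0.6], [-0.3, -0.4], [-0.6, -0.5], [0.5, 1.5], [-0.6, 0.1], [-0.7, 0.2], [0.1, 0.0], [0.2, 0.3]]
[0.00642109 0.00441668 0.00106537] 0.9 knob gate [27.1 55.1]
[0.00629458 0.00442462 0.00103027] 1.9 knob gate [27.2 55. ]
```

```bash
python3 -c "
from h import *
where();print(bot.sign_off())"
```

```text
t 22.37 tip gate mm [ 31.7 -84.2] z 210.6 yaw-gate deg 90.19 j [-0.2   0.16  0.11  1.53 -0.    1.03] F [0.5 0.2 0.5] op -0.0
the job is handed in; nothing more can be done
None
```

I pushed the knob with the closed fingertips along the long leg to the corner, going round behind it in the air, then sideways to the end of the short leg. I handed the job in at 22.4 s; the sign-off gives no verdict.

**Final position:** The last wrist picture puts the knob's axis at about gate (27, 55) mm, against a target of (25, 55), good to a few mm. The port is fully uncovered.

**Forces:** The far wall stopped the knob with about 18 N and the end wall with about 9 N, well under the limits.

**Other things:** The cone, ring and brush look undisturbed in the last views. The horn, tip, mug and glue jar were not rechecked, but the fingers stayed more than 130 mm above the jar and mug on the way in and never came near the horn or tip. The gripper finished clear, with its tips 210 mm above the bench and no force on it.

**Disagreements:**
- The top camera and the wrist camera placed the gate 6 to 8 mm apart. I relied on contact force and wrist-camera readings for the ends of travel.
- After release the knob stood about 3 mm short of the end wall in y. That may be the pin coming upright again, and it matches the nominal end point.

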